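# Load the spring-return carriage and hold it at the red mark

## Task

Check the return spring of the small slide rig under load: hang the blue test weight by its handle bar on the carriage's two-pronged side hook and let go of it. Then grip the orange upright handle, pull the carriage out against its spring until the yellow pointer stands over the red mark on the scale, and finish while still holding it there, with the weight hanging. Leave the red bottle, the parts cup and the tape roll where they stand.

Things in the scene. Friction and masses are not known exactly. Their poses are not given: they have to be found in the camera images.
- weight_bar (a point): Middle of the handle bar of the loose blue test weight (0.28 to 0.56 kg, stands on the work surface). The bar is a level dark rod, 10 mm thick, along this point's x, 105 mm above the weight's underside; z is up. Legs 8 mm thick at x = -50 and +50 mm join it to a block 110 x 36 x 30 mm (x, y, z): the window under the bar is 92 mm wide and 70 mm high.
- hook_seat (a point): Where the middle of the weight's bar lies once hung, 139 mm above the work surface; moves with the carriage. x runs along the slide (pulling out goes to -x), y points to the carriage (the hook is open to -y), z up. The bar then lies along x across both prongs, legs outside them with 12 mm play. Bring it in from -y above the tips, the prongs passing through the window under it, then lower it.
- hook_tips (a point): Midway between the upturned tips of the hook's two steel prongs, which are 8 mm thick, 30 mm to either side along x (52 mm free between them, room for fingers), and point to -y. Axes as hook_seat, which is 24 mm to +y and 11 mm lower. From an upright 81 mm to +y (top 4 mm below the tips) each prong dips to 20 mm below this point under the seat, then rises to the tip.
- pull_grip (a point): Grip point of the orange upright handle plate on the carriage, 88 mm above the work surface. The plate is 14 mm thick along this point's x and 44 mm wide along y; its top is 19 mm higher, the carriage's top 35 mm lower. x runs along the slide, pulling out goes to -x. The hook seat is 102 mm to -y. The rig's dark end blocks are 45 mm high.
- carriage (a joint): Travel of the carriage in m: 0 fully home (spring holds it there), grows as it is pulled out, end stop at 0.110. The return force is about 5 N at home and 60 N per m more: 8 to 10 N at the mark; it runs back home if let go.
- pointer (a point): Tip of the thin yellow pointer on the carriage's side, just above the white scale. Axes as the slide: pulling out moves it towards -x.
- red_mark: Red mark, 10 mm long along the slide (x), 18 mm wide, on the white scale; origin at its middle, axes as the slide, and it does not move. The pointer at home is 45 to 85 mm on its +x side. The pointer stands over the mark when it is level with it along x, within 5 mm.
- parked_arm (a point): Foot of the grey and white parked robot arm bolted to the bench between the weight and the rig (fixed; keep clear). Its column is 220 mm across at the foot, 190 mm above 100 mm, and 300 mm high; from its top the rest runs back to x over 0.64 m in world axes and up to 0.95 m. Go past it on the side near the base, or over the column with things carried above 300 mm.
- bottle_mid (a point): Middle of the small red bottle with a white cap, 27 mm across, 82 mm tall, standing; leave it alone.
- cup_mid (a point): Middle of the dark grey round parts cup, 58 mm across, 30 mm high; leave it alone.
- tape_mid (a point): Middle of the black tape roll, lying flat, 62 mm across, 19 mm high; leave it alone.
Things that resemble listed ones, but are neither listed nor needed, are in the scene too. Several things look just like the part that bears weight_bar: the one meant starts farthest to the robot's left.

How it is judged:
By the outcome, as a careful person would: the job done as asked, in the order asked, and still so for the second after the job is handed in, while the arm keeps its last pose, push and grip.
It also fails if it takes over 58 s, if anything falls off the work surface, if the arm or the gripper's body presses on something with over 40 N, if the wrist force passes 120 N, or if a joint passes its speed limit or range.

## Robot

A 7-joint arm with a two-finger parallel gripper is mounted at the origin on a cart in front of the work surface, level with it; the furniture and walls round the work are solid. World frame = base frame: x ahead of the robot, y to its left, z up, the work surface at z = 0. Lengths are in m, angles in rad, forces in N, time in s.
With the tool pointing down it reaches from about 0.425 to 0.875 m from the base axis. Payload 4.7 kg.
Tool frame: the origin (TCP) lies midway between the tips of the shut fingers; the grasp point (between the pads) lies 19 mm behind it (pinch_z is the z of the grasp point in the tool frame, in m); z points along the fingers, y is the line along which they close (so a half turn about z gives the same grasp; the last joint's range is limited). The gripper opens to 85 mm and grips with 20 to 120 N. Pads are 22 mm wide; open, the fingers measure 114 mm over their backs; the gripper's body (76 mm by 85 mm) begins 54 mm behind the grasp point. The pads swing forward as they close: fully open they stand 13 mm farther back than shut.
Start: joints at [-1.087, 0.321, -0.07, 1.45, 0.023, 1.371, -0.057], TCP at [0.294, 0.58, 0.231] pointing down, gripper open.
Joint ranges: [-2.86, 2.86], [-0.3, 2.09], [-1.38, 1.24], [0.06, 2.45], [-1.56, 4.7], [0.09, 2.05], [-2.69, 2.69]. Speed limits (rad/s): [2.57, 2.57, 3.14, 3.14, 3.14, 3.14, 3.14].

## Interface

Orientations are given as [roll, pitch, yaw] about the fixed x, y, z axes, in that order (R = Rz(yaw) Ry(pitch) Rx(roll)).
In Python, from rig import * gives the robot as it stands.
- The arm moves only by the tool drive_tool, never from a script. Its arguments are lists of equal length, an entry for each row: "dp": the shift along the tool's x, y, z in cm, a list of three; "twist": the turn, a rotation vector about the tool's x, y, z in degrees, a list of three; "jaw": the opening, from 0 (shut) to 1 (fully open). A call has 1 to 20 rows; each row shifts and turns the commanded pose from where the row before left it, along the tool's axes as they then stand; what a row does not reach is not made up. A row lasts 1/12 s, in which the tool goes at most 41.7 mm and 7.16 degrees, less where a joint would pass 70% of its speed; a pose out of reach is approached as far as the arm can. A call is refused whole if a number of a shift passes 4.17 or a number of a turn 7.16, either way. A call with a gripper value outside its range is refused whole. The fingers move at their own pace and stop on an object; "grip_force" is the grip in N (left out, the last holds). Time passes only in rows, so rows that do not move let the fingers close. It gives the time, the measured TCP pose, the force, the opening and the grip force at its end, in the units of the state.
- sense(): the state, without advancing time (a new reading comes with each control period).
- capture(name): name is "scene" or "side" or "wrist"; returns a dict with "image" (384x512x3 uint8, red, green, blue), "intrinsics" (3x3 intrinsics, pixels), "extrinsics" (4x4, takes a point from camera to world coordinates). Camera axes: x right, y up, looking along -z (the intrinsics and any distortion apply to the point x, -y, -z); pixel columns grow to the right and rows downward; lengths in m; the calibration is good to about 2 mm. The wrist camera is an equidistant fisheye: a pixel r from the principal point sees the ray r / f radians off the axis. A picture is of the moment at which its call begins. There is no depth.
- hand_in(): hands the job in; it is judged then, once.
Trained networks look in a picture, given as the dict that the camera call returned (one of the last four; its "shot" number tells which), for a name from the list of things; names that differ only in an ending like _2 or _b are one class to them, and where a whole thing is asked for, a point or a joint stands for the part that bears it (a point fixed in the world has none). Each returns a list of dicts, best first, with "score" (0 to 1); they miss things now and then, are a little off and sometimes report something else, mostly with a low value. They report only what shows in the picture. A call takes as long as a camera call. They do not tell look-alikes from the thing itself.
- look_for(picture, thing): "location" ([x, y, z] in m, in the coordinates of the camera as it stood for that picture, good to about 4 mm: the middle of the surface that is visible of it).
- trace(picture, thing): "mask" (384x512 bool, what is visible of it).
- landmark_of(picture, thing): "location" ([x, y, z] in m, in the coordinates of the camera as it stood for that picture, good to about 4 mm: a listed point, or the origin of a listed thing).
The state is a dict: "clock": time; "joint_pos": joint angles; "joint_vel": joint speeds; "tau": joint torques, N m; "tcp_pos": TCP position; "ee_rot": TCP orientation; "wrist_force": force on the tool from outside, world axes, zero at the start; "ft_torque": the same for the moment, N m; "gripper_width": finger opening in m; "finger_force": force on a finger pad.
Only numpy, scipy, OpenCV 4.12 (cv2) and the standard library are available. Lean on these libraries where they do the work, as an engineer would, in place of code of your own. Each camera call takes 0.05 s, during which the arm holds its last target. There are 200 camera calls.

## Working session

There is one attempt and no reset: what is moved stays moved. The work goes in short steps, Python scripts to look and compute and a tool call to move; the robot and the scene stay as the last step left them, time stands still between calls to the robot, and variables do not carry over. Pictures are saved under pics/ and viewed, at most 12 in all, crops included, and the job is handed in when it is done.

Besides the shell and the picture viewer there is one more tool, called after ">>>" as name(argument=value, ...) on one line, values as JSON. drive_tool: Moves the arm, as the interface text tells. Its arguments: {"type":"object","properties":{"dp":{"type":"array"},"twist":{"type":"array"},"jaw":{"type":"array"},"grip_force":{"type":"number"}},"required":["dp","twist","jaw"]}

```bash
ls; mkdir -p pics; cat > h.py <<'E'
from rig import *
import numpy as np, cv2
from scipy.spatial.transform import Rotation as Ro
def w(p,l): return (p["extrinsics"]@np.r_[l,1])[:3]
def find(p,names,f=None):
    for n in names:
        for d in (f or landmark_of)(p,n)[:6]:
            print(n,round(d["score"],2),np.round(w(p,d["location"]),3),px(p,d["location"]))
def px(p,l):
    K=p["intrinsics"];return np.round([K[0,2]+K[0,0]*l[0]/-l[2],K[1,2]-K[1,1]*l[1]/-l[2]])
def save(p,n): cv2.imwrite("pics/"+n,p["image"][:,:,::-1])
E
python3 - <<'E'
from h import *
N="weight_bar hook_seat hook_tips pull_grip pointer red_mark parked_arm bottle_mid cup_mid tape_mid".split()
ims=[]
for c in("scene","side"):
    p=capture(c);print(c,p["extrinsics"][:3,3]);find(p,N);ims.append(p["image"])
save({"image":np.vstack(ims)},"a.png")
s=sense();print(s)
E
```

```text
pics
scene [ 0.38857547 -0.5367575   1.10137337]
weight_bar 0.89 [0.453 0.265 0.109] [217. 107.]
weight_bar 0.84 [ 0.318 -0.192  0.107] [194. 260.]
hook_seat 0.77 [ 0.608 -0.286  0.137] [319. 269.]
hook_tips 0.7 [ 0.607 -0.312  0.151] [322. 278.]
hook_tips 0.19 [ 0.608 -0.286  0.137] [319. 269.]
pull_grip 0.57 [ 0.595 -0.192  0.088] [301. 241.]
pointer 0.88 [ 0.595 -0.143  0.018] [294. 234.]
red_mark 0.42 [ 0.538 -0.151  0.01 ] [274. 241.]
bottle_mid 0.6 [ 0.392 -0.076  0.04 ] [217. 222.]
cup_mid 0.67 [0.384 0.097 0.016] [206. 174.]
side [ 0.53803665 -1.09326323  0.66122093]
weight_bar 0.92 [ 0.312 -0.197  0.103] [183. 233.]
weight_bar 0.71 [0.451 0.259 0.107] [254. 160.]
weight_bar 0.4 [0.392 0.099 0.013] [231. 208.]
hook_seat 0.87 [ 0.608 -0.288  0.135] [311. 247.]
hook_seat 0.73 [ 0.6   -0.188  0.087] [304. 240.]
hook_tips 0.85 [ 0.607 -0.309  0.148] [311. 247.]
pull_grip 0.68 [ 0.6   -0.185  0.087] [304. 240.]
pull_grip 0.68 [0.656 0.222 0.01 ] [316. 193.]
pointer 0.88 [ 0.594 -0.147  0.011] [300. 257.]
bottle_mid 0.77 [ 0.395 -0.075  0.039] [225. 230.]
cup_mid 0.71 [0.39  0.099 0.015] [231. 207.]
cup_mid 0.35 [0.457 0.257 0.107] [256. 160.]
cup_mid 0.22 [ 0.6   -0.192  0.089] [304. 241.]
{'clock': 1.1, 'joint_pos': array([-1.08690086,  0.32102037, -0.07009288,  1.45049675,  0.0226226 ,
        1.37078954, -0.05687159]), 'joint_vel': array([-6.37642770e-04,  1.36072576e-03,  2.88920413e-04, -8.70757995e-05,
       -8.42963277e-04,  9.47377934e-04,  1.09951361e-03]), 'tau': array([ 5.64015427e-04, -4.93400073e+01, -3.80863119e-01, -3.14589143e+01,
        1.33651184e-02,  1.25667844e-03, -1.25756105e-05]), 'tcp_pos': array([0.29430143, 0.57958477, 0.23133688]), 'ee_rot': array([3.14151782e+00, 6.72792713e-05, 2.67184228e+00]), 'wrist_force': array([ 0.44912385,  0.04640991, -1.26680628]), 'ft_torque': array([ 0.02082124,  0.03258048, -0.01809899]), 'finger_force': 0.0, 'gripper_width': 0.08561502345280374}
```

```bash
python3 - <<'E'
import cv2,numpy as np
a=cv2.imread("pics/a.png");s=a[:384];d=a[384:]
cv2.imwrite("pics/b.png",cv2.resize(s,(768,576),interpolation=cv2.INTER_CUBIC))
c1=cv2.resize(d[120:290,140:380],None,fx=3.3,fy=3.3,interpolation=cv2.INTER_CUBIC)
cv2.imwrite("pics/c.png",c1)
E
```

```text
(no output)
```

View pics/b.png

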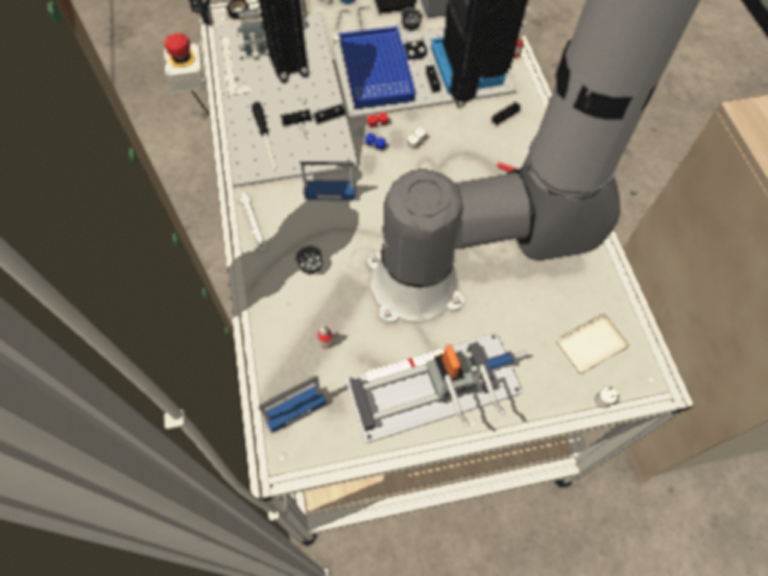

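View pics/c.png

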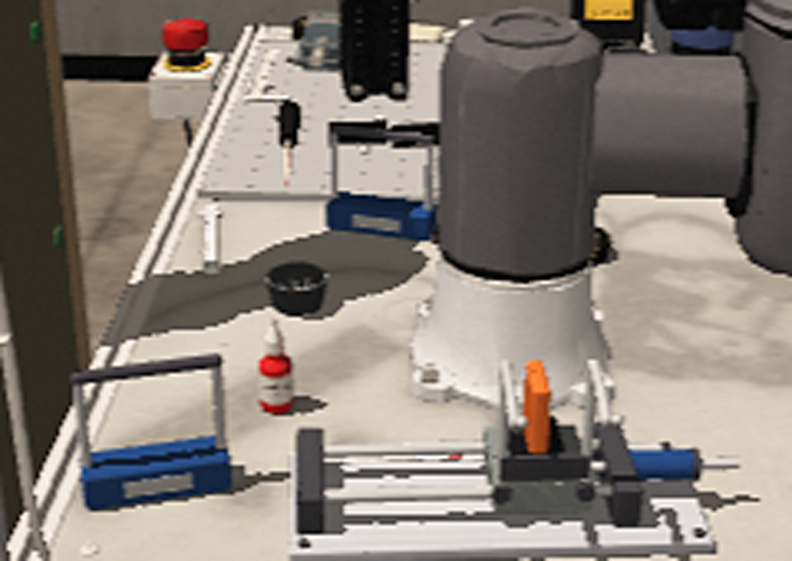

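Scene view (768 px scale): blue weights at (330,180) and (295,405), and a blue tray at (375,65) that isn't a weight. The weight at (330,180), y≈0.26, is farthest left. The rig is at (440,390), with its slide roughly along world x. The parked column is at (415,240).

```bash
cat >> h.py <<'E'
def ray(p,u,z):
    K=p["intrinsics"];E=p["extrinsics"]
    d=E[:3,:3]@np.array([(u[0]-K[0,2])/K[0,0],-(u[1]-K[1,2])/K[1,1],-1]);o=E[:3,3]
    return np.round(o+d*(z-o[2])/d[2],3)
E
python3 - <<'E'
from h import *
p=capture("scene")
for n,u,z in[("foot1",(376,290),0),("foot2",(457,290),0),("footfront",(415,318),0),("top",(423,190),.3),("wbarL",(302,164),.105),("wbarR",(354,164),.105),("wblkL",(306,198),.0),("wblkR",(355,200),.0),("railL",(372,396),.045),("railR",(470,362),.045),("baseL",(368,438),.01),("baseR",(520,391),.01)]:
    print(n,ray(p,np.array(u)/1.5,z))
p=capture("wrist");find(p,["weight_bar"]);print(p["extrinsics"][:3],p["intrinsics"]);save(p,"w0.png")
E
```

```text
foot1 [0.505 0.014 0.   ]
foot2 [ 0.663 -0.019  0.   ]
footfront [ 0.567 -0.061  0.   ]
top [0.582 0.022 0.3  ]
wbarL [0.407 0.269 0.105]
wbarR [0.509 0.248 0.105]
wblkL [0.403 0.262 0.   ]
wblkR [0.505 0.235 0.   ]
railL [ 0.451 -0.21   0.045]
railR [ 0.636 -0.185  0.045]
baseL [ 0.431 -0.272  0.01 ]
baseR [ 0.718 -0.245  0.01 ]
weight_bar 0.67 [0.456 0.267 0.108] [ 90. 404.]
[[ 4.52459073e-01 -8.43875543e-01 -2.88365837e-01  2.19664310e-01]
 [ 8.91785082e-01  4.28293916e-01  1.45889303e-01  6.17934450e-01]
 [ 3.92918576e-04 -3.23169290e-01  9.46341088e-01  3.74332238e-01]] [[297.31863964   0.         254.43491549]
 [  0.         297.31863964 193.38842436]
 [  0.           0.           1.        ]]
```

View pics/w0.png

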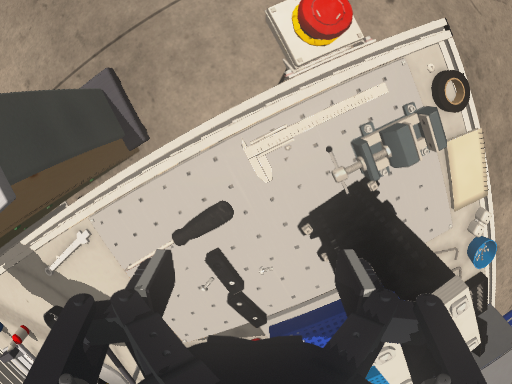

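No other weight lies further left in this view: a caliper, screwdriver, tool rack and tape are at (450,90), and the blue thing at (310,320) is a tray. I choose the weight at (0.455, 0.266) and will go above it and check from close up.

>>> drive_tool(dp=[[0,0,0],[0,0,0],[-2.28,-2.7,0],[-2.28,-2.7,0],[-2.28,-2.7,0],[-2.28,-2.7,0],[-2.28,-2.7,0],[-2.28,-2.7,0],[-2.28,-2.7,0],[-2.28,-2.7,0],[-2.28,-2.7,0],[-2.28,-2.7,0],[0,0,0],[0,0,0]], twist=[[0,0,-7],[0,0,-7],[0,0,0],[0,0,0],[0,0,0],[0,0,0],[0,0,0],[0,0,0],[0,0,0],[0,0,0],[0,0,0],[0,0,0],[0,0,0],[0,0,0]], jaw=[1,1,1,1,1,1,1,1,1,1,1,1,1,1])

```text
clock: 2.42
tcp_pos: [0.4575, 0.263, 0.2317]
ee_rot: [3.141, 0.001, 2.911]
wrist_force: [-0.6, -0.1, 0.8]
gripper_width: 0.0852
finger_force: 0.0
```

```bash
python3 - <<'E'
from h import *
p=capture("wrist");find(p,["weight_bar"]);save(p,"w1.png")
s=sense();print(s["tcp_pos"],s["ee_rot"],s["clock"],s["joint_pos"])
m=trace(p,"weight_bar")
for d in m: print(d["score"],d["mask"].sum())
E
```

```text
weight_bar 0.74 [0.455 0.27  0.107] [260. 182.]
[0.45575091 0.26631089 0.2314893 ] [ 3.14069560e+00 -2.87244511e-04  2.91680204e+00] 2.5167 [-0.69153062  0.05971695  0.11792346  1.7578413  -0.00809863  1.32401368
  0.7741653 ]
0.94 2979
```

View pics/w1.png

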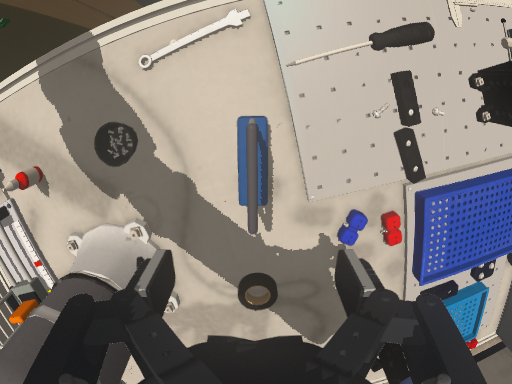

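The close view confirms the blue weight: its bar runs from (251,120) to (253,232), with a tape roll at (257,290), the cup at (117,143), and the bottle at (28,178).

```bash
cat >> h.py <<'E'
def fray(p,u,z):
    K=p["intrinsics"];E=p["extrinsics"]
    v=np.array([u[0]-K[0,2],-(u[1]-K[1,2])]);r=np.hypot(*v);t=r/K[0,0]
    d=E[:3,:3]@np.r_[v/r*np.sin(t),-np.cos(t)];o=E[:3,3]
    return np.round(o+d*(z-o[2])/d[2],3)
E
python3 - <<'E'
from h import *
p=capture("wrist")
for u,z in[((251,120),.105),((253,232),.105),((257,292),.01),((240,117),.03),((239,205),.03)]:print(fray(p,u,z))
s=sense();print(s["tcp_pos"],s["ee_rot"])
E
```

```text
[0.395 0.278 0.105]
[0.503 0.255 0.105]
[0.651 0.227 0.01 ]
[0.394 0.265 0.03 ]
[0.499 0.238 0.03 ]
[0.45531946 0.26700595 0.23129995] [ 3.14127814e+00 -3.47946819e-04  2.91889309e+00]
```

>>> drive_tool(dp=[[0.2,0,3.3],[0,0,3.3],[0,0,3.3],[0,0,3.3],[0,0,1.1],[0,0,0],[0,0,0],[0,0,0],[0,0,0],[0,0,0],[0,0,0],[0,0,0],[0,0,0]], twist=[[0,0,0],[0,0,0],[0,0,0],[0,0,0],[0,0,0],[0,0,0],[0,0,0],[0,0,0],[0,0,0],[0,0,0],[0,0,0],[0,0,0],[0,0,0]], jaw=[1,1,1,1,1,1,0,0,0,0,0,0,0], grip_force=60)

```text
clock: 3.7
tcp_pos: [0.4546, 0.2659, 0.0892]
ee_rot: [3.141, 0.001, 2.916]
wrist_force: [-1.1, -1.3, 3.2]
gripper_width: 0.0076
finger_force: 58.5
```

>>> drive_tool(dp=[[0,0,-1],[0,0,-2],[0,0,-3.5],[0,0,-3.5],[0,0,-3.5],[0,0,-3.5],[0,0,-3.5],[0,0,-3.5],[0,0,-3.5],[0,0,-3.5],[0,0,-3.5],[0,0,-2],[0,0,0],[0,0,0]], twist=[[0,0,0],[0,0,0],[0,0,0],[0,0,0],[0,0,0],[0,0,0],[0,0,0],[0,0,0],[0,0,0],[0,0,0],[0,0,0],[0,0,0],[0,0,0],[0,0,0]], jaw=[0,0,0,0,0,0,0,0,0,0,0,0,0,0])

```text
clock: 4.87
tcp_pos: [0.4543, 0.2659, 0.4536]
ee_rot: [3.141, 0.001, 2.916]
wrist_force: [0.5, 0.3, -5.2]
gripper_width: 0.0076
finger_force: 58.8
```

```bash
python3 - <<'E'
from h import *
p=capture("wrist");find(p,["weight_bar","hook_seat","hook_tips","pull_grip","pointer","red_mark"]);save(p,"w2.png")
s=sense();print(s["tcp_pos"],s["ee_rot"],s["clock"],s["joint_pos"])
E
```

```text
weight_bar 0.77 [0.456 0.268 0.47 ] [257. 273.]
weight_bar 0.65 [ 0.313 -0.195  0.106] [-44. 124.]
hook_seat 0.56 [ 0.602 -0.289  0.141] [-24. 295.]
hook_seat 0.43 [ 0.61  -0.312  0.15 ] [-37. 304.]
hook_tips 0.77 [ 0.607 -0.311  0.149] [-37. 302.]
pull_grip 0.77 [ 0.59  -0.183  0.088] [ 46. 262.]
pull_grip 0.23 [ 0.603 -0.29   0.141] [-24. 295.]
pointer 0.88 [ 0.59  -0.146  0.017] [ 84. 241.]
pointer 0.58 [0.386 0.098 0.016] [160. 122.]
red_mark 0.4 [ 0.54  -0.153  0.016] [ 72. 221.]
[0.45391342 0.26570496 0.45205411] [-3.13996177e+00 -1.46885988e-03  2.91614938e+00] 5.2167 [-0.70039598  0.04322549  0.12643608  1.34156734 -0.00546222  1.75933498
  0.77026561]
```

View pics/w2.png

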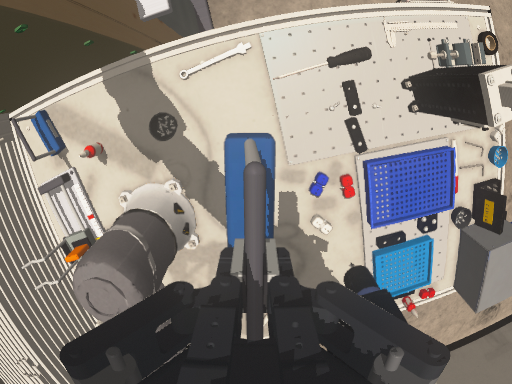

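The weight is held and lifted to z≈0.45. I'll turn the bar to the slide direction, pass on the near side of the column above its top, and go to a point in front of the hook.

>>> drive_tool(dp=[[0,0,0],[0,0,0],[0,0,0],[0.345,-2.98,0],[0.345,-2.98,0],[0.345,-2.98,0],[0.345,-2.98,0],[0.345,-2.98,0],[0.345,-2.98,0],[0.345,-2.98,0],[0.345,-2.98,0],[0.345,-2.98,0],[0.345,-2.98,0],[0,0,0]], twist=[[0,0,-6.5],[0,0,-6.5],[0,0,-6.5],[0,0,0],[0,0,0],[0,0,0],[0,0,0],[0,0,0],[0,0,0],[0,0,0],[0,0,0],[0,0,0],[0,0,0],[0,0,0]], jaw=[0,0,0,0,0,0,0,0,0,0,0,0,0,0])

```text
clock: 6.38
tcp_pos: [0.4533, -0.0423, 0.4536]
ee_rot: [-3.138, 0.0, -3.039]
wrist_force: [-0.2, -1.2, -2.9]
gripper_width: 0.0074
finger_force: 58.8
```

>>> drive_tool(dp=[[-1.01,-2.99,0],[-1.01,-2.99,0],[-1.01,-2.99,0],[-1.01,-2.99,0],[-1.01,-2.99,0],[-1.01,-2.99,0],[-1.01,-2.99,0],[-1.01,-2.99,0],[-1.01,-2.99,0],[-1.01,-2.99,0],[-1.01,-2.99,0],[-1.01,-2.99,0],[0,0,0],[0,0,0]], twist=[[0,0,0],[0,0,0],[0,0,0],[0,0,0],[0,0,0],[0,0,0],[0,0,0],[0,0,0],[0,0,0],[0,0,0],[0,0,0],[0,0,0],[0,0,0],[0,0,0]], jaw=[0,0,0,0,0,0,0,0,0,0,0,0,0,0])

```text
clock: 7.55
tcp_pos: [0.6156, -0.3791, 0.4492]
ee_rot: [3.14, -0.006, -3.03]
wrist_force: [-0.2, 0.6, -2.5]
gripper_width: 0.0074
finger_force: 58.8
```

```bash
python3 - <<'E'
from h import *
p=capture("wrist");find(p,["weight_bar","hook_seat","hook_tips","pull_grip","pointer","red_mark"]);save(p,"w3.png")
s=sense();print(s["tcp_pos"],s["ee_rot"],s["clock"],s["joint_pos"],s["wrist_force"])
E
```

```text
hook_seat 0.53 [ 0.613 -0.374  0.468] [263. 270.]
pull_grip 0.92 [ 0.593 -0.184  0.086] [369. 145.]
pointer 0.72 [ 0.591 -0.146  0.019] [376. 140.]
red_mark 0.62 [ 0.616 -0.376  0.467] [260. 274.]
red_mark 0.44 [ 0.539 -0.151  0.017] [379. 112.]
[ 0.61575307 -0.37524665  0.45474629] [-3.14141390e+00  2.17725744e-03 -3.02487457e+00] 7.9 [ 0.18934092  0.57196968  0.70611859  0.75784314 -0.38241211  1.9029333
  2.36799651] [ 0.01049894 -0.42202743 -3.22539661]
```

View pics/w3.png

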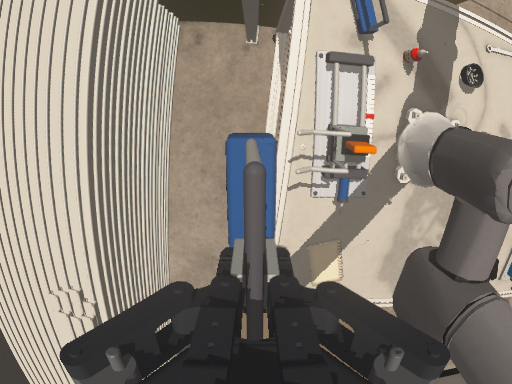

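Wrist view: the bar is gripped centrally at (255,240). The hook prongs run (300,131)–(340,134) and (297,171)–(337,173), with the orange handle at (362,148) and the red mark at (370,116).

```bash
python3 - <<'E'
from h import *
p=capture("wrist")
for n,u,z in[("plateTL",(317,52),.008),("plateBL",(312,196),.008),("tip1",(300,131),.146),("tip2",(297,171),.146),("rail",(337,70),.045),("rail",(332,125),.045),("mark",(370,116),.01),("hdl",(362,148),.107),("barend",(251,145),.47),("blkend1",(230,140),.4),("scaletop",(374,82),.01),("scalebot",(372,125),.01)]:
    print(n,fray(p,u,z))
E
```

```text
plateTL [ 0.429 -0.273  0.008]
plateBL [ 0.725 -0.238  0.008]
tip1 [ 0.578 -0.309  0.146]
tip2 [ 0.642 -0.304  0.146]
rail [ 0.463 -0.238  0.045]
rail [ 0.568 -0.232  0.045]
mark [ 0.538 -0.144  0.01 ]
hdl [ 0.595 -0.188  0.107]
barend [ 0.554 -0.383  0.47 ]
blkend1 [ 0.564 -0.397  0.4  ]
scaletop [ 0.466 -0.147  0.01 ]
scalebot [ 0.556 -0.136  0.01 ]
```

>>> drive_tool(dp=[[0,0,2.5],[0,0,3.6],[0,0,3.6],[0,0,3.6],[0,0,3.6],[0,0,3.6],[0,0,3.6],[0,0,3.0],[0,0,1.9],[0,0,0],[0,0,0]], twist=[[0,0,0],[0,0,0],[0,0,0],[0,0,0],[0,0,0],[0,0,0],[0,0,0],[0,0,0],[0,0,0],[0,0,0],[0,0,0]], jaw=[0,0,0,0,0,0,0,0,0,0,0])

```text
clock: 8.87
tcp_pos: [0.6155, -0.3755, 0.1629]
ee_rot: [3.14, -0.001, -3.026]
wrist_force: [1.6, 0.4, -2.1]
gripper_width: 0.0075
finger_force: 58.8
```

```bash
python3 - <<'E'
from h import *
p=capture("wrist");find(p,["weight_bar","hook_seat","hook_tips","pull_grip"]);q=capture("side");find(q,["weight_bar","hook_seat","hook_tips","pull_grip"])
c=q["image"][150:300,230:400]
save({"image":np.hstack([cv2.resize(p["image"][50:330,160:440],(400,400)),cv2.resize(c,(400,353),interpolation=2)[:400] if 0 else cv2.copyMakeBorder(cv2.resize(c,(400,353),interpolation=2),0,47,0,0,0)])},"w4.png")
s=sense();print(s["tcp_pos"],s["ee_rot"],s["clock"],s["joint_pos"],s["wrist_force"])
E
```

```text
weight_bar 0.77 [ 0.616 -0.37   0.177] [264. 269.]
hook_seat 0.67 [ 0.603 -0.29   0.141] [394. 232.]
pull_grip 0.77 [ 0.59  -0.183  0.088] [501. 201.]
weight_bar 0.61 [ 0.615 -0.381  0.182] [318. 253.]
weight_bar 0.57 [ 0.312 -0.195  0.102] [184. 233.]
hook_seat 0.91 [ 0.606 -0.287  0.135] [310. 247.]
hook_tips 0.78 [ 0.607 -0.307  0.148] [311. 247.]
pull_grip 0.61 [ 0.597 -0.189  0.089] [303. 240.]
pull_grip 0.18 [ 0.593 -0.147  0.006] [299. 259.]
[ 0.6157959  -0.37673734  0.16380833] [-3.14135898e+00  6.91684702e-04 -3.02670828e+00] 9.3667 [ 0.06284293  0.57844515  0.67515322  1.35324421 -0.35970623  1.33192719
  2.42762361] [-0.17872847 -0.53096013 -3.5744229 ]
```

View pics/w4.png

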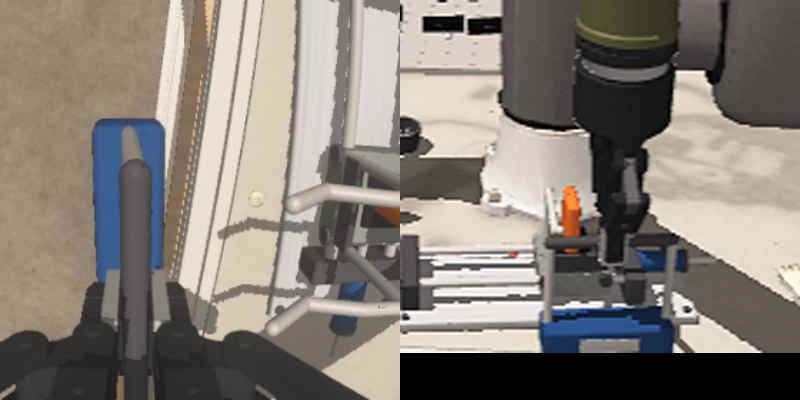

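>>> drive_tool(dp=[[0,1.0,0],[0,1.5,0],[0,1.5,0],[0,1.5,0],[0,1.5,0],[0,1.3,0],[0,0.7,0],[0,0,0],[0,0,0],[0,0,1.0],[0,0,1.0],[0,0,1.0],[0,0,0.5],[0,0,0.3],[0,0,0],[0,0,0]], twist=[[0,0,0],[0,0,0],[0,0,0],[0,0,0],[0,0,0],[0,0,0],[0,0,0],[0,0,0],[0,0,0],[0,0,0],[0,0,0],[0,0,0],[0,0,0],[0,0,0],[0,0,0],[0,0,0]], jaw=[0,0,0,0,0,0,0,0,0,0,0,0,0,0,0,0])

```text
clock: 10.7
tcp_pos: [0.6055, -0.2875, 0.1252]
ee_rot: [-3.141, 0.0, -3.027]
wrist_force: [0.4, -0.7, -3.4]
gripper_width: 0.0078
finger_force: 59.0
```

```bash
python3 - <<'E'
from h import *
p=capture("wrist");find(p,["weight_bar","hook_seat","hook_tips","pull_grip"]);q=capture("side");find(q,["weight_bar","hook_seat","pull_grip"])
c=q["image"][150:300,230:400]
save({"image":np.hstack([cv2.resize(p["image"][50:330,160:440],(400,400)),cv2.copyMakeBorder(cv2.resize(c,(400,353),interpolation=2),0,47,0,0,0)])},"w5.png")
s=sense();print(s["tcp_pos"],s["ee_rot"],s["clock"],s["joint_pos"],s["wrist_force"])
E
```

```text
weight_bar 0.91 [ 0.604 -0.285  0.146] [258. 273.]
pull_grip 0.69 [ 0.589 -0.183  0.087] [413. 218.]
weight_bar 0.83 [ 0.605 -0.289  0.143] [310. 244.]
weight_bar 0.69 [ 0.311 -0.198  0.104] [183. 232.]
hook_seat 0.77 [ 0.605 -0.288  0.138] [309. 246.]
pull_grip 0.84 [ 0.598 -0.186  0.089] [303. 239.]
[ 0.60542567 -0.28722163  0.1254465 ] [-3.14150073e+00  2.86129206e-04 -3.02658495e+00] 11.15 [-0.09394699  0.49360252  0.67005305  1.54583777 -0.31955904  1.2137344
  2.3161359 ] [ 0.62678138  0.51477497 -2.66194351]
```

View pics/w5.png

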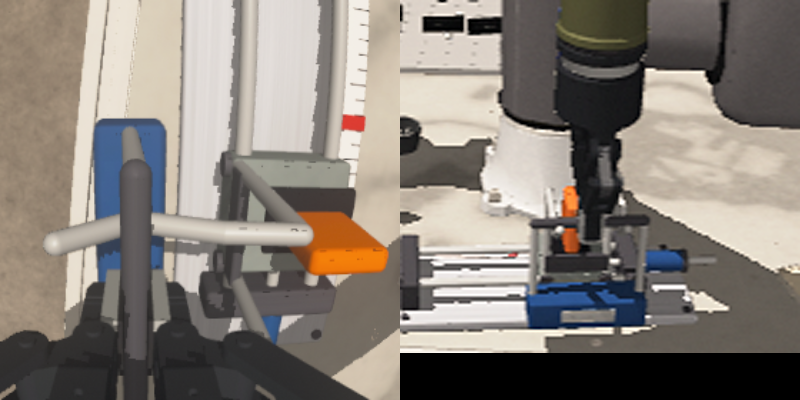

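The prong runs under the bar at (140,220) and its tip is at (50,243), left of the bar. I'll lower until the hook takes the load.

>>> drive_tool(dp=[[0,0,0.15],[0,0,0.15],[0,0,0.1],[0,0,0],[0,0,0]], twist=[[0,0,0],[0,0,0],[0,0,0],[0,0,0],[0,0,0]], jaw=[0,0,0,0,0])

```text
clock: 11.57
tcp_pos: [0.6058, -0.2871, 0.1236]
ee_rot: [3.141, 0.002, -3.026]
wrist_force: [-3.6, 3.0, 7.7]
gripper_width: 0.008
finger_force: 60.1
```

>>> drive_tool(dp=[[0,0,0],[0,0,0],[0,0,0],[0,0,0],[0,0,0],[0,0,-0.5],[0,0,-1],[0,0,-2],[0,0,-3],[0,0,-3],[0,0,-3],[0,0,0],[0,0,0]], twist=[[0,0,0],[0,0,0],[0,0,0],[0,0,0],[0,0,0],[0,0,0],[0,0,0],[0,0,0],[0,0,0],[0,0,0],[0,0,0],[0,0,0],[0,0,0]], jaw=[0.2,0.4,0.4,0.4,0.4,0.4,0.4,0.4,0.4,0.4,0.4,0.4,0.4])

```text
clock: 12.65
tcp_pos: [0.6064, -0.2883, 0.2498]
ee_rot: [-3.139, 0.005, -3.027]
wrist_force: [0.5, 0.9, -0.9]
gripper_width: 0.0339
finger_force: 0.0
```

```bash
python3 - <<'E'
from h import *
p=capture("wrist");find(p,["weight_bar","pull_grip","pointer","red_mark"]);q=capture("side");find(q,["weight_bar","hook_seat","pull_grip","pointer","red_mark"])
c=q["image"][150:300,230:400]
save({"image":np.hstack([cv2.resize(p["image"][50:330,160:440],(400,400)),cv2.copyMakeBorder(cv2.resize(c,(400,353),interpolation=2),0,47,0,0,0)])},"w6.png")
s=sense();print(s["tcp_pos"],s["ee_rot"],s["clock"],s["joint_pos"],s["wrist_force"])
E
```

```text
weight_bar 0.78 [ 0.607 -0.278  0.14 ] [265. 191.]
pull_grip 0.72 [ 0.59  -0.185  0.088] [353. 170.]
pointer 0.6 [ 0.59  -0.146  0.016] [366. 160.]
red_mark 0.39 [ 0.539 -0.15   0.015] [372. 118.]
weight_bar 0.72 [ 0.312 -0.193  0.099] [184. 233.]
weight_bar 0.62 [ 0.601 -0.291  0.137] [308. 246.]
weight_bar 0.41 [0.655 0.221 0.01 ] [315. 193.]
hook_seat 0.83 [ 0.604 -0.286  0.136] [309. 246.]
pull_grip 0.94 [ 0.597 -0.187  0.087] [303. 240.]
[ 0.60520268 -0.2871878   0.24597254] [ 3.14139177e+00 -5.23497834e-04 -3.02673389e+00] 13.2 [-0.10871635  0.41604467  0.70451269  1.39661363 -0.26753374  1.42606394
  2.27747918] [ 0.52138133 -1.0500235  -0.14253963]
```

View pics/w6.png

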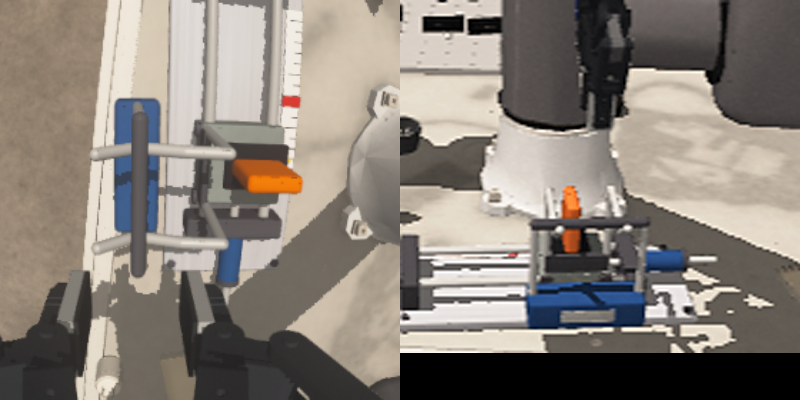

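The weight hangs on both prongs, with its bar at (140,190) and the prong tips at (95,152) and (97,247). Next I turn the gripper by 90° and go above the handle.

>>> drive_tool(dp=[[0,0,0],[0,0,0],[0,0,0],[0,0,0],[0,0,0],[0,0,0],[0,0,0],[0,0,0],[0,0,0],[0,0,0],[0,0,0],[0,0,0],[0,0,0],[2.5,0,0],[2.5,0.1,0],[2.5,0,0],[2.5,0,0],[0,0,0],[0,0,0]], twist=[[0,0,6.93],[0,0,6.93],[0,0,6.93],[0,0,6.93],[0,0,6.93],[0,0,6.93],[0,0,6.93],[0,0,6.93],[0,0,6.93],[0,0,6.93],[0,0,6.93],[0,0,6.93],[0,0,6.93],[0,0,0],[0,0,0],[0,0,0],[0,0,0],[0,0,0],[0,0,0]], jaw=[0.6,0.6,0.6,0.6,0.6,0.6,0.6,0.6,0.6,0.6,0.6,0.6,0.6,0.6,0.6,0.6,0.6,0.6,0.6])

```text
clock: 14.78
tcp_pos: [0.5956, -0.1855, 0.2463]
ee_rot: [3.141, -0.001, 1.688]
wrist_force: [-0.5, -0.5, -0.0]
gripper_width: 0.0511
finger_force: 0.0
```

```bash
python3 - <<'E'
from h import *
p=capture("wrist");find(p,["weight_bar","pull_grip","pointer","red_mark"]);save(p,"w7.png")
q=capture("scene");find(q,["weight_bar","pull_grip","pointer","red_mark"])
s=sense();print(s["tcp_pos"],s["ee_rot"],s["clock"],s["joint_pos"],s["wrist_force"],p["extrinsics"][:3,3])
E
```

```text
weight_bar 0.85 [ 0.605 -0.282  0.141] [253. 286.]
weight_bar 0.68 [ 0.314 -0.195  0.106] [-36. 158.]
pull_grip 0.68 [ 0.591 -0.182  0.089] [251. 173.]
pointer 0.75 [ 0.594 -0.149  0.014] [257. 132.]
pointer 0.18 [ 0.54  -0.15   0.016] [213. 129.]
red_mark 0.57 [ 0.541 -0.152  0.019] [214. 130.]
weight_bar 0.91 [ 0.607 -0.284  0.146] [319. 268.]
weight_bar 0.74 [ 0.317 -0.196  0.109] [193. 261.]
pull_grip 0.95 [ 0.598 -0.187  0.089] [302. 239.]
pointer 0.79 [ 0.594 -0.144  0.019] [294. 234.]
red_mark 0.6 [ 0.536 -0.151  0.011] [274. 241.]
[ 0.59489472 -0.18837499  0.24628604] [-3.14153447e+00  1.86701922e-04  1.68319928e+00] 15.2833 [-0.53319498  0.39409626  1.04526823  1.52857072 -0.34263189  1.41664248
  0.64389479] [-0.12466896  0.21908613  0.25642225] [ 0.58541907 -0.10230449  0.38932112]
```

View pics/w7.png

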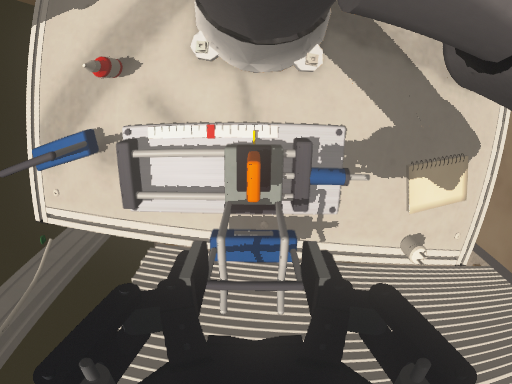

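The handle at (254,175) is centred between the fingers, with the pointer at (255,135) and the red mark at (211,131). Before descending I check the distance to the column.

```bash
python3 - <<'E'
from h import *
p=capture("wrist");find(p,["parked_arm"])
for n,u,z in[("b1",(205,50),.0),("b2",(310,58),0),("front",(262,68),0),("dark",(262,40),.1),("dark",(262,40),.3),("ptr",(255,133),.012),("mark",(211,131),.01),("h",(254,152),.107),("h2",(253.5,201),.107)]:print(n,fray(p,u,z))
hsv=cv2.cvtColor(p["image"],cv2.COLOR_RGB2HSV)[115:145,140:285]
for n,lo,hi in(("red",(0,150,100),(6,255,255)),("yel",(22,150,100),(35,255,255))):
    m=cv2.inRange(hsv,lo,hi);y,x=np.nonzero(m);print(n,len(x),x.mean()+140,y.mean()+115,y.min()+115,y.max()+115,x.min()+140,x.max()+140)
E
```

```text
parked_arm 0.42 [ 0.541 -0.151  0.017] [215. 127.]
b1 [ 0.515 -0.051  0.   ]
b2 [ 0.651 -0.046  0.   ]
front [ 0.591 -0.068  0.   ]
dark [ 0.586 -0.05   0.1  ]
dark [ 0.585 -0.088  0.3  ]
ptr [ 0.591 -0.152  0.012]
mark [ 0.535 -0.156  0.01 ]
h [ 0.591 -0.159  0.107]
h2 [ 0.596 -0.209  0.107]
red 92 210.9673913043478 128.92391304347825 122 135 208 214
yel 27 254.48148148148147 134.25925925925927 128 141 254 255
```

>>> drive_tool(dp=[[0,0,2.5],[0,0,2.5],[0,0,2.5],[0,0,2.5],[0,0,2.5],[0,0,1.5],[0,0,0]], twist=[[0,0,0],[0,0,0],[0,0,0],[0,0,0],[0,0,0],[0,0,0],[0,0,0]], jaw=[0.6,0.6,0.6,0.6,0.6,0.6,0.6])

```text
clock: 15.97
tcp_pos: [0.5929, -0.1867, 0.1029]
ee_rot: [-3.136, -0.002, 1.684]
wrist_force: [-0.2, 0.2, -0.4]
gripper_width: 0.0512
finger_force: 0.0
```

```bash
python3 - <<'E'
from h import *
s=sense();print(s["tcp_pos"],s["ee_rot"],s["clock"],s["joint_pos"],s["wrist_force"])
E
```

```text
[ 0.59289475 -0.18668572  0.10288338] [-3.13594667e+00 -1.82218989e-03  1.68421377e+00] 15.9667 [-0.47846034  0.51163017  0.96453396  1.69828521 -0.4491133   1.17824756
  0.71881593] [-0.24450119  0.22663257 -0.44553895]
```

>>> drive_tool(dp=[[0,0,1.3],[0,0,1.2],[0,0,0],[0,0,0],[0,0,0],[0,0,0],[0,0,0],[0,0,0],[0,0,0]], twist=[[0,0,0],[0,0,0],[0,0,0],[0,0,0],[0,0,0],[0,0,0],[0,0,0],[0,0,0],[0,0,0]], jaw=[0.6,0.6,0.6,0,0,0,0,0,0], grip_force=80)

```text
clock: 16.72
tcp_pos: [0.5947, -0.1881, 0.0824]
ee_rot: [-3.142, -0.001, 1.683]
wrist_force: [-3.4, 0.6, 5.9]
gripper_width: 0.012
finger_force: 80.3
```

```bash
python3 - <<'E'
from h import *
p=capture("wrist");find(p,["pull_grip","pointer","red_mark","weight_bar"]);save(p,"w8.png")
s=sense();print(s["tcp_pos"],s["ee_rot"],s["clock"],s["joint_pos"],s["wrist_force"])
E
```

```text
pull_grip 0.72 [ 0.591 -0.187  0.089] [249. 258.]
pointer 0.88 [ 0.595 -0.148  0.017] [262. 157.]
red_mark 0.82 [ 0.542 -0.15   0.018] [187. 152.]
[ 0.59468922 -0.18812891  0.08247028] [ 3.14157615e+00 -5.95361177e-04  1.68316339e+00] 16.9667 [-0.46368078  0.53389947  0.94818931  1.71505688 -0.47280129  1.14056255
  0.73471959] [-3.44587197  0.5365193   5.33171821]
```

View pics/w8.png

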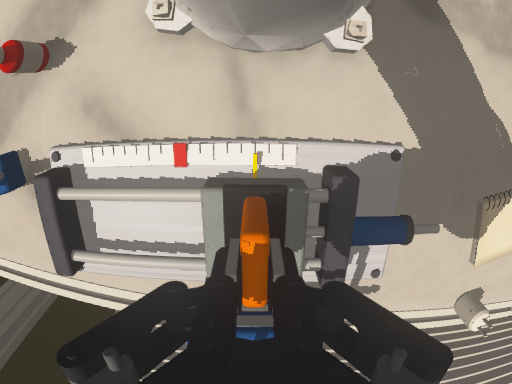

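The handle is held. The pointer is at (255,163) and the mark is centred at (180,155).

```bash
cat > pm.py <<'E'
from h import *
def pm():
    p=capture("wrist");hsv=cv2.cvtColor(p["image"],cv2.COLOR_RGB2HSV)
    hsv[:130]=0;hsv[185:]=0;hsv[:,:140]=0;hsv[:,300:]=0;P=[]
    for lo,hi,z in(((0,150,100),(6,255,255),.01),((22,150,100),(35,255,255),.012)):
        y,x=np.nonzero(cv2.inRange(hsv,lo,hi));print(len(x),x.min(),x.max(),y.min(),y.max())
        P.append(fray(p,(x.mean(),y.mean() if z==.01 else y.min()),z))
    u=np.array([np.cos(np.radians(6.6)),np.sin(np.radians(6.6)),0])
    print(P,"pointer-mark mm",1000*(P[1]-P[0])@u);return p
E
python3 -c "
from pm import *
pm()"
```

```text
286 173 186 143 166
95 253 256 154 177
[array([ 0.534, -0.153,  0.01 ]), array([ 0.59 , -0.147,  0.012])] pointer-mark mm 56.318497776579335
```

>>> drive_tool(dp=[[0,-0.4,0],[0,-0.8,0],[0,-0.8,0],[0,-0.8,0],[0,-0.8,0],[0,-0.8,0],[0,-0.8,0],[0,-0.4,0],[0,0,0],[0,0,0],[0,0,0]], twist=[[0,0,0],[0,0,0],[0,0,0],[0,0,0],[0,0,0],[0,0,0],[0,0,0],[0,0,0],[0,0,0],[0,0,0],[0,0,0]], jaw=[0,0,0,0,0,0,0,0,0,0,0])

```text
clock: 17.93
tcp_pos: [0.5427, -0.1937, 0.0825]
ee_rot: [3.135, 0.001, 1.685]
wrist_force: [8.6, 0.1, -2.5]
gripper_width: 0.0123
finger_force: 79.3
```

```bash
python3 - <<'E'
from pm import *
p=pm();find(p,["pointer","red_mark"])
q=capture("side");find(q,["weight_bar","hook_seat","pull_grip"])
save({"image":np.hstack([cv2.resize(p["image"][80:280,130:330],(400,400)),cv2.copyMakeBorder(cv2.resize(q["image"][150:300,200:370],(400,353),interpolation=2),0,47,0,0,0)])},"w9.png")
s=sense();print(s["tcp_pos"],s["ee_rot"],s["clock"],s["joint_pos"],s["wrist_force"],s["gripper_width"],s["finger_force"])
E
```

```text
250 244 257 142 166
85 252 256 154 177
[array([ 0.534, -0.152,  0.01 ]), array([ 0.538, -0.152,  0.012])] pointer-mark mm 3.9734910624015893
pointer 0.64 [ 0.538 -0.154  0.015] [254. 156.]
red_mark 0.72 [ 0.539 -0.149  0.018] [256. 150.]
weight_bar 0.85 [ 0.552 -0.296  0.14 ] [284. 246.]
weight_bar 0.71 [ 0.311 -0.196  0.103] [183. 232.]
hook_seat 0.68 [ 0.555 -0.292  0.14 ] [286. 245.]
hook_seat 0.24 [ 0.548 -0.192  0.089] [282. 240.]
pull_grip 0.74 [ 0.546 -0.191  0.087] [282. 241.]
[ 0.54280112 -0.19364998  0.08248361] [3.13458326e+00 1.52379678e-03 1.68456058e+00] 18.2833 [-0.52455512  0.42937823  1.00240995  1.84295985 -0.41037195  1.08632845
  0.74500911] [ 7.75044603  1.00873663 -1.6299843 ] 0.012391474208592535 79.28497195243835
```

View pics/w9.png

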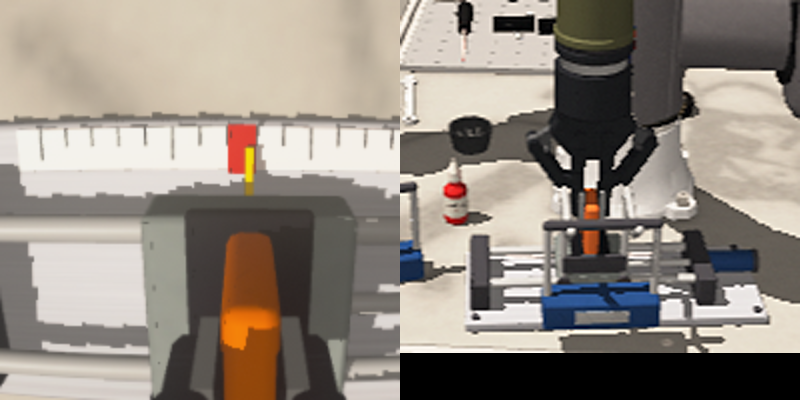

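The pointer at (249,165) sits on the right part of the red mark (228–257), so it is about 3–4 mm short. The weight still hangs. I'll nudge it.

>>> drive_tool(dp=[[0,-0.2,0],[0,-0.2,0],[0,0,0],[0,0,0],[0,0,0],[0,0,0],[0,0,0],[0,0,0],[0,0,0],[0,0,0],[0,0,0],[0,0,0]], twist=[[0,0,0],[0,0,0],[0,0,0],[0,0,0],[0,0,0],[0,0,0],[0,0,0],[0,0,0],[0,0,0],[0,0,0],[0,0,0],[0,0,0]], jaw=[0,0,0,0,0,0,0,0,0,0,0,0])

```text
clock: 19.28
tcp_pos: [0.5389, -0.194, 0.0825]
ee_rot: [3.134, 0.002, 1.685]
wrist_force: [7.5, 0.2, -3.1]
gripper_width: 0.0121
finger_force: 79.3
```

```bash
python3 - <<'E'
from pm import *
p=pm()
q=capture("side");find(q,["weight_bar","hook_seat","bottle_mid","cup_mid"])
s=sense();print(s["tcp_pos"],s["clock"],s["wrist_force"],s["gripper_width"],s["finger_force"])
E
```

```text
218 249 262 142 166
83 253 256 154 177
[array([ 0.535, -0.151,  0.01 ]), array([ 0.534, -0.153,  0.012])] pointer-mark mm -1.2232470665861308
weight_bar 0.85 [ 0.548 -0.294  0.141] [283. 245.]
weight_bar 0.81 [ 0.313 -0.194  0.101] [184. 233.]
hook_seat 0.89 [ 0.546 -0.294  0.137] [282. 247.]
hook_seat 0.17 [ 0.548 -0.315  0.147] [283. 248.]
bottle_mid 0.77 [ 0.392 -0.076  0.039] [224. 230.]
cup_mid 0.51 [0.395 0.1   0.014] [232. 207.]
cup_mid 0.3 [ 0.543 -0.193  0.089] [280. 240.]
[ 0.538939   -0.19403579  0.08247742] 19.5833 [ 7.19761664 -0.27533866 -1.62652882] 0.012203953727050154 79.30075764656067
```

```bash
python3 -c "
from rig import *
print(hand_in())"
```

```text
the job is handed in; nothing more can be done
None
```

The job is handed in: the blue test weight hangs on both hook prongs, and the gripper holds the carriage out with the pointer about 1 mm from the middle of the red mark; the result of the judging was not shown.

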